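Load the hot-air station, set it to 5 and lock it on

TASK

Get the hot-air station going: lift every heel former that hangs on the rack up and off its hook and stand it upright on the perforated warming plate, stand the wax tin upright on that plate too, and turn the scale sleeve to 5 (its white line at the five pips). When the plate is loaded and the sleeve is set, squeeze the paddle trigger right in, press the lock button in its side cheek while the trigger is squeezed, then ease the trigger off with the button still pressed so that it stays on by itself. Leave the tack jar and the dye bottle where they stand.

Things in the scene. Friction and masses are not known exactly. Their poses are not given: they have to be found in the camera images.
- rack: fixed wooden rack 300 mm wide (y), three steel hooks of 8 mm rod 85 mm apart along y, pointing to its -x; origin under the middle of its foot (110 mm deep). Rods are 130 mm up and run from a cross-bar (40 mm behind the origin, top 140 mm up) to 46 mm in front of it, where tips turn up to 146 mm. Formers hang on them about 8 mm in front of the origin
- former_0_fin (a point): aluminium heel former, 124 mm tall, 0.3 kg: D-shaped block (58 x 62 mm, 34 mm high), above it a hanging window 28 mm wide, 40 mm high, then an upright grip fin 10 mm thick (own x), 40 mm wide (own y), 84 to 124 mm up. Point: on the fin, 108 mm up; z up. Hangs by the window's upper edge, 34 mm below the point; to unhook lift 14 to 28 mm, draw 80 mm or more to its -x, then raise it. May be absent
- former_1_fin (a point): aluminium heel former, 124 mm tall, 0.3 kg: D-shaped block (58 x 62 mm, 34 mm high), above it a hanging window 28 mm wide, 40 mm high, then an upright grip fin 10 mm thick (own x), 40 mm wide (own y), 84 to 124 mm up. Point: on the fin, 108 mm up; z up. Hangs by the window's upper edge, 34 mm below the point; to unhook lift 14 to 28 mm, draw 80 mm or more to its -x, then raise it. May be absent
- former_2_fin (a point): aluminium heel former, 124 mm tall, 0.3 kg: D-shaped block (58 x 62 mm, 34 mm high), above it a hanging window 28 mm wide, 40 mm high, then an upright grip fin 10 mm thick (own x), 40 mm wide (own y), 84 to 124 mm up. Point: on the fin, 108 mm up; z up. Hangs by the window's upper edge, 34 mm below the point; to unhook lift 14 to 28 mm, draw 80 mm or more to its -x, then raise it. May be absent
- wax_tin_mid (a point): low round metal tin with a black cap that stands on the table: body 62 mm across and 40 mm high, cap 37 mm across, 52 mm high in all, 0.3 kg; this point is at its middle, 26 mm up; z is its upright axis
- plate (a point): middle of the top face of the fixed perforated steel warming plate, 200 mm (own x) by 230 mm (own y), 22 mm above the table, no rim; part of the hot-air station, which runs on from it to its -y: a nozzle over that edge (to 20 mm inside it, 45 to 75 mm up), the upright head with the sleeve 175 mm from this point in -y and 20 mm in +x, then the tool's body
- sleeve_grip (a point): point on the vertical axis of the knurled black scale sleeve on top of the head: 52 mm across, from 138 to 182 mm above the table; the point is at 162 mm, the height to grip. Below it is a flange 96 mm across (top 136 mm up) with the scale, groups of one to six pips; a white line on the sleeve points at the setting
- sleeve (a joint): angle of the scale sleeve, rad: setting 1 is 0.0, each further setting is 0.4 more (2 = 0.4, 3 = 0.8, 4 = 1.2, 5 = 1.6, 6 = 2.0), growing clockwise seen from above; it clicks into a detent at each setting, about 0.1 to 0.2 N m to turn
- trigger_top (a point): middle of the top face of the black paddle trigger on the tool's body, 56 mm (x) by 80 mm (y; axes as of the plate), 115 mm above the table when free; squeezed by pressing straight down. The cheek with the lock button stands along its +x side, up to 150 mm above the table; the -x side is open
- trigger (a joint): travel of the trigger, m: 0 free, 0.010 squeezed right in (about 2.5 N to start and 6 N at the end, a spring brings it back); the lock button can only go in when it is past 0.008; it stands at about 0.005 when the lock holds it on
- lock_face (a point): middle of the face of the grey side lock button, 26 mm wide, 24 mm high, 131 mm above the table, in the cheek at the trigger's +x side, facing -x, 21 mm in +x from the middle of the trigger; pressed towards +x. Shut fingertips holding the trigger down beside it can be moved in +x against it, and raised while still pressing it
- lock (a joint): travel of the lock button, m: 0 out, 0.008 pressed right in (1.5 to 3.5 N); blocked unless the trigger is squeezed. If, with the button past 0.0075, the trigger is let up while the button is still pressed, a catch holds both (button at about 0.0067); let go first, the button springs out. Squeezing the trigger again frees it
- tack_jar_mid (a point): glass jar with a metal lid, 54 mm across, 74 mm high, on the table; middle of it; must be left alone
- dye_bottle_mid (a point): small bottle with a black cap, 36 mm across, 66 mm high, on the table; middle of it; must be left alone
Things that resemble listed ones, but are neither listed nor needed, are in the scene too. Leave any turquoise look-alike of the part that bears former_1_fin alone.

How it is judged:
By the outcome, as a careful person would: the job done as asked, in the order asked, and still so for the second after the job is handed in, with the robot touching nothing.
Of former_0, former_1, former_2 only 2 to 3 are there at a start; the rules pass over those that are not, and their reading is None.
At some moment in a run one of wax_tin may be knocked a few centimetres aside while the robot is not near it.
Once in a run the grip may slacken for a moment while it holds something.
It also fails if it takes over 210 s, if anything falls off the work surface, if the arm or the gripper's body presses on something with over 40 N, if the wrist force passes 120 N, or if a joint passes its speed limit or range.

ROBOT

A 6-joint arm with a two-finger parallel gripper is mounted at the origin on the work surface; the furniture and walls round the work are solid. World frame = base frame: x ahead of the robot, y to its left, z up, the work surface at z = 0. Lengths are in m, angles in degrees, forces in N, time in s.
With the tool pointing down it reaches from about 0.35 to 0.725 m from the base axis. Payload 6 kg.
Tool frame: the origin (TCP) lies midway between the tips of the shut fingers; the grasp point (between the pads) lies 19 mm behind it; z points along the fingers, y is the line along which they close (so a half turn about z gives the same grasp; the last joint's range is limited). The gripper opens to 85 mm and grips with 20 to 120 N. Pads are 22 mm wide; open, the fingers measure 114 mm over their backs; the gripper's body (76 mm by 85 mm) begins 54 mm behind the grasp point. The pads swing forward as they close: fully open they stand 13 mm farther back than shut.
Start: joints at [84.494, 2.303, 4.859, 0, -92.561, -19.12], TCP at [0.25, 0.545, 0.231] pointing down, gripper open.
Joint ranges: [-146.85, 146.85], [-73.84, 115.35], [-62.03, 85.46], [-188.31, 113.3], [-161.28, -10.13], [-171.36, 171.36]. Speed limits (degrees/s): [147.25, 147.25, 172.46, 180, 180, 180].

INTERFACE

Orientations are given as a 3x3 rotation matrix whose columns are the frame's x, y, z axes.
In Python, from workcell import arm, cams, job gives the robot as it stands.
- The arm moves only by the tool servo_tool, never from a script. Its argument "plan" is a list of rows, each a list of 3 entries, a list of its own where there are three numbers: the finger opening in mm, from 0 to 85.4, then the shift along the tool's x, y, z in mm, then the turn about the tool's z in degrees. A call has exactly 10 rows; each row is the pose to reach, as a shift and turn from the pose commanded when the call began, along the tool's axes at that moment; what a row does not reach only later rows make up. A row lasts 1/8 s, in which the tool goes at most 62.5 mm and 10.7 degrees, less where a joint would pass 70% of its speed; a pose out of reach is approached as far as the arm can. A call with a gripper value outside its range is refused whole. The fingers move at their own pace and stop on an object; the grip force is fixed at half the most. Time passes only in rows, so rows that repeat a pose let the fingers close, or fill a call up. It gives the time, the measured TCP pose, the force, the opening and the grip force at its end, in the units of the state.
- arm.read_state(): the state, without advancing time (a new reading comes with each control period).
- cams.capture(name): name is "side" or "top"; returns a dict with "img" (420x560x3 uint8, red, green, blue), "vfov" (degrees; the focal length in pixels is half the picture's height over the tangent of half this angle, whatever the lens; pixels are square), "cx", "cy" (the principal point, pixels), "camera_from_world" (4x4, takes a point from world to camera coordinates). Camera axes: x right, y up, looking along -z (the intrinsics and any distortion apply to the point x, -y, -z); pixel columns grow to the right and rows downward; lengths in m; the calibration is good to about 2 mm. A picture is of the moment at which its call begins. There is no depth.
- job.finish_job(): hands the job in; it is judged then, once.
Trained networks look in the newest picture that a camera, given by its name, has taken for a name from the list of things; names that differ only in an ending like _2 or _b are one class to them, and where a whole thing is asked for, a point or a joint stands for the part that bears it (a point fixed in the world has none). Each returns a list of dicts, best first, with "confidence" (0 to 1); they miss things now and then, are a little off and sometimes report something else, mostly with a low value. They report only what shows in the picture. A call takes as long as a camera call. They do not tell look-alikes from the thing itself.
- cams.outline_of(camera, target): "pixels" (420x560 bool, what is visible of it) and "pixel" ([column, row] in pixels, amid what is visible of it).
- cams.spot_point(camera, target): "pixel" ([column, row] in pixels: a listed point, or the origin of a listed thing).
The state is a dict: "time": time; "q": joint angles; "joint_vel": joint speeds; "joint_efforts": joint torques, N m; "tcp_pos": TCP position; "tcp_rot": TCP orientation; "ft_force": force on the tool from outside, world axes, zero at the start; "ft_torque": the same for the moment, N m; "grip_width": finger opening in m; "finger_force": force on a finger pad.
Only numpy, scipy, OpenCV 4.12 (cv2) and the standard library are available. Lean on these libraries where they do the work, as an engineer would, in place of code of your own. Each camera call takes 0.05 s, during which the arm holds its last target. There are 200 camera calls.

## Working session

There is one attempt and no reset: what is moved stays moved. The work goes in short steps, Python scripts to look and compute and a tool call to move; the robot and the scene stay as the last step left them, time stands still between calls to the robot, and variables do not carry over. Pictures are saved under pics/ and viewed, at most 14 in all, crops included, and the job is handed in when it is done.

Besides the shell and the picture viewer there is one more tool, called after "Call:" by a JSON object that holds its "op" and its "data", one argument or row to a line. servo_tool: Moves the arm, as the interface text tells. Its arguments: {"type":"object","properties":{"plan":{"type":"array"}},"required":["plan"]}

```bash
ls; mkdir -p pics; cat > h.py <<'E'
import numpy as np, cv2
from workcell import arm,cams,job
def cap(n,save=None):
    c=cams.capture(n)
    if save: cv2.imwrite('pics/'+save,c['img'][:,:,::-1])
    return c
def ray(c,px):
    f=c['img'].shape[0]/2/np.tan(np.radians(c['vfov'])/2)
    M=np.array(c['camera_from_world']);R=M[:3,:3];t=M[:3,3]
    d=np.array([(px[0]-c['cx'])/f,-(px[1]-c['cy'])/f,-1.])
    return -R.T@t, R.T@d
def atz(c,px,z):
    o,d=ray(c,px); return o+d*(z-o[2])/d[2]
def proj(c,p):
    f=c['img'].shape[0]/2/np.tan(np.radians(c['vfov'])/2)
    M=np.array(c['camera_from_world']);q=M[:3,:3]@np.array(p)+M[:3,3]
    return np.array([c['cx']+f*q[0]/-q[2],c['cy']-f*q[1]/-q[2]])
def tri(c1,p1,c2,p2):
    o1,d1=ray(c1,p1);o2,d2=ray(c2,p2)
    s=np.linalg.lstsq(np.array([d1,-d2]).T,o2-o1,rcond=None)[0]
    a=o1+s[0]*d1;b=o2+s[1]*d2
    return (a+b)/2,np.linalg.norm(a-b)
def todo(p,rot=None):
    "mm shift in tool axes from the current TCP to p (world)"
    s=arm.read_state(); return np.round(1000*np.array(s['tcp_rot']).T@(np.array(p)-np.array(s['tcp_pos'])),1)
E
python3 - <<'E'
from h import *
c={n:cap(n,n+'0.png') for n in('side','top')}
for n in c:
    print(n,{k:(np.round(v,3).tolist() if not isinstance(v,dict) else v) for k,v in c[n].items() if k!='img'})
    for t in['rack','former_0_fin','wax_tin_mid','plate','sleeve_grip','trigger_top','lock_face','tack_jar_mid','dye_bottle_mid']:
        print(t,[(np.round(r['pixel'],1).tolist(),round(r['confidence'],2)) for r in cams.spot_point(n,t)])
s=arm.read_state();print(np.round(s['tcp_rot'],3),s['tcp_pos'])
E
```

```text
pics
side {'vfov': 54.91, 'cx': 275.302, 'cy': 208.405, 'camera_from_world': [[0.966, -0.259, -0.022, -0.398], [0.144, 0.46, 0.876, -0.193], [-0.217, -0.849, 0.481, -0.984], [0.0, 0.0, 0.0, 1.0]]}
rack [([302.7, 202.2], 0.81), ([379.6, 300.3], 0.4)]
former_0_fin [([301.1, 165.0], 0.98), ([320.5, 247.6], 0.62)]
wax_tin_mid [([253.9, 203.8], 0.49)]
plate [([317.5, 246.4], 0.6)]
sleeve_grip [([354.2, 237.9], 0.82)]
trigger_top [([379.0, 301.1], 0.71), ([292.3, 150.5], 0.54)]
lock_face [([389.5, 291.1], 0.74)]
tack_jar_mid [([252.6, 214.6], 0.89), ([356.5, 237.4], 0.5)]
dye_bottle_mid [([299.8, 311.9], 0.94)]
top {'vfov': 49.073, 'cx': 276.885, 'cy': 208.783, 'camera_from_world': [[-0.02, -0.999, -0.032, 0.052], [0.983, -0.025, 0.183, -0.427], [-0.183, -0.028, 0.983, -1.218], [0.0, 0.0, 0.0, 1.0]]}
rack [([191.1, 163.2], 0.81), ([385.6, 214.8], 0.6), ([369.7, 151.8], 0.58)]
former_0_fin [([210.6, 154.2], 0.68)]
wax_tin_mid [([187.2, 209.5], 0.72), ([190.2, 168.8], 0.63)]
plate [([297.5, 173.8], 0.73)]
sleeve_grip [([368.6, 154.5], 0.55)]
trigger_top [([419.9, 165.6], 0.82)]
lock_face [([420.9, 154.3], 0.62)]
tack_jar_mid [([227.3, 221.1], 0.64)]
dye_bottle_mid [([383.4, 213.5], 0.72)]
[[ 0.909 -0.417 -0.   ]
 [-0.417 -0.909 -0.   ]
 [ 0.     0.    -1.   ]] [0.24999904 0.54540945 0.23125217]
```

View pics/side0.png

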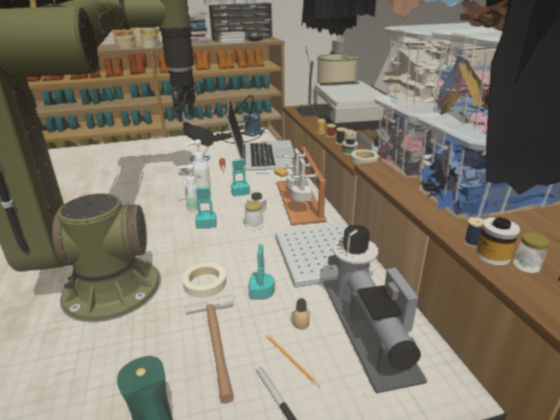

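View pics/top0.png

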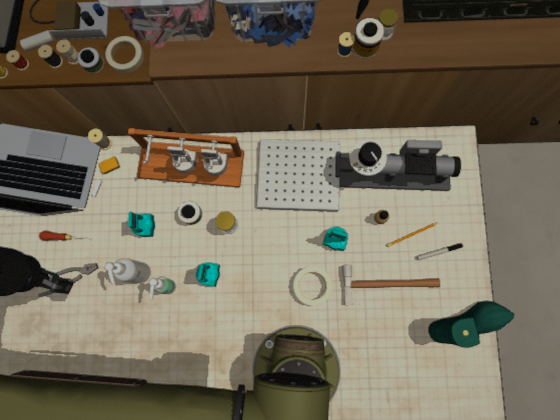

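The pictures show the two formers on the rack at top (182,158) and (214,160). The turquoise look-alikes stand on the table at top (141,224), (207,273) and (336,238). The wax tin is at top (189,212), beside the tack jar at (226,221) and the dye bottle at (382,216). The head and sleeve are at (368,157). I'm choosing the aluminium formers on the hooks and will check that in a close crop.

```bash
python3 - <<'E'
from h import *
t=cap('top');s=cap('side')
a=cv2.resize(t['img'][120:245,125:245],(400,417),interpolation=3)
I=lambda im,x,y,w,h,W,H:cv2.resize(im[y:y+h,x:x+w],(W,H),interpolation=3)
A=np.vstack([np.hstack([I(t['img'],125,120,133,100,400,300),I(t['img'],335,130,133,100,400,300)]),
 np.hstack([I(s['img'],235,140,100,75,400,300),I(s['img'],320,220,107,80,400,300)])])
cv2.imwrite('pics/crop0.png',A[:,:,::-1])
res={}
for n,c in(('side',s),('top',t)):
    for k in['former_0_fin','wax_tin_mid']:
        for r in cams.outline_of(n,k): 
            ys,xs=np.where(r['pixels']); print(n,k,np.round(r['pixel'],1),round(r['confidence'],2),(xs.min(),xs.max(),ys.min(),ys.max()),len(xs))
q=lambda p:np.round(p,4).tolist()
print('sleeve',tri(s,(354.2,237.9),t,(368.6,154.5)),q(atz(t,(368.6,154.5),.162)))
print('trig',tri(s,(379,301.1),t,(419.9,165.6)),q(atz(t,(419.9,165.6),.115)))
print('lock',tri(s,(389.5,291.1),t,(420.9,154.3)),q(atz(t,(420.9,154.3),.131)))
print('plate',tri(s,(317.5,246.4),t,(297.5,173.8)),q(atz(t,(297.5,173.8),.022)))
print('corners',[q(atz(t,p,.022)) for p in[(259,140),(340,142),(258,209),(339,211)]])
print('wax',q(atz(t,(187.2,209.5),.026)),q(atz(t,(189.5,212),.05)))
print('jar',tri(s,(252.6,214.6),t,(227.3,221.1)),'bottle',tri(s,(299.8,311.9),t,(383.4,213.5)))
print('rack',tri(s,(302.7,202.2),t,(191.1,163.2)),'fin',tri(s,(301.1,165),t,(210.6,154.2)))
E
```

```text
side former_0_fin [300.  189.5] 0.81 (np.int64(291), np.int64(311), np.int64(159), np.int64(201)) 460
side wax_tin_mid [257.9 199.2] 0.46 (np.int64(248), np.int64(266), np.int64(192), np.int64(209)) 173
side wax_tin_mid [299.2 314. ] 0.29 (np.int64(292), np.int64(309), np.int64(298), np.int64(330)) 461
top former_0_fin [214.8 161.3] 0.94 (np.int64(201), np.int64(228), np.int64(149), np.int64(175)) 560
sleeve (array([ 0.53745301, -0.19392867,  0.16208945]), np.float64(0.00030259807213016843)) [0.5376, -0.194, 0.162]
trig (array([ 0.52303651, -0.33532808,  0.11016414]), np.float64(0.006957403641109143)) [0.5182, -0.3327, 0.115]
lock (array([ 0.5456738 , -0.33404317,  0.1285397 ]), np.float64(0.0025124066539174345)) [0.5437, -0.3329, 0.131]
plate (array([ 0.52608472, -0.01696788,  0.02833652]), np.float64(0.004217373451060607)) [0.5299, -0.0175, 0.022]
corners [[0.6326, 0.0896, 0.022], [0.6196, -0.1406, 0.022], [0.4321, 0.0949, 0.022], [0.4208, -0.129, 0.022]]
wax [0.435, 0.292, 0.026] [0.4234, 0.2801, 0.05]
jar (array([0.39406465, 0.17810308, 0.0415292 ]), np.float64(0.005951578564992961)) bottle (array([ 0.40399721, -0.2463757 ,  0.03723159]), np.float64(0.008164088682218443))
rack (array([ 0.58128323,  0.28931473, -0.0045879 ]), np.float64(0.007526878273581856)) fin (array([0.54848482, 0.20215295, 0.16983566]), np.float64(0.0014234422318663122))
```

View pics/crop0.png

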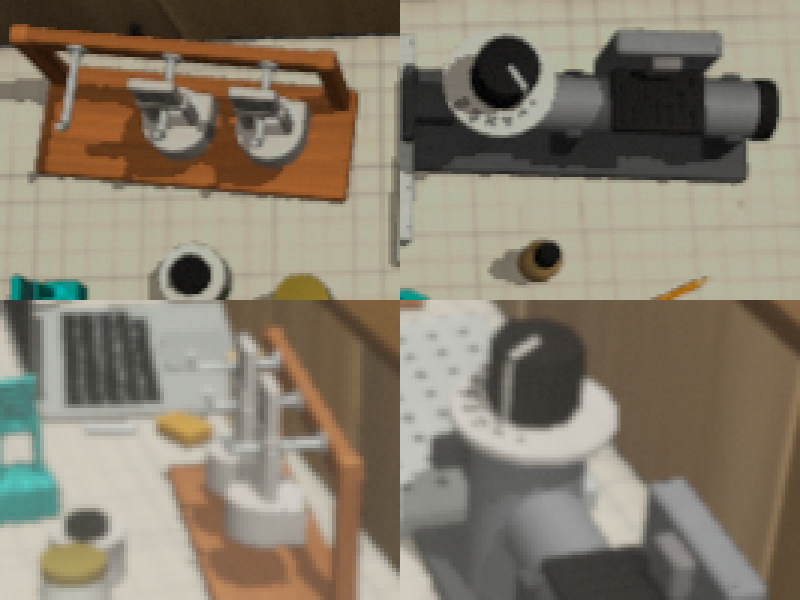

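The crop confirms two aluminium formers on the middle and -y hooks, and the black-capped tin at top (188,212). The white sleeve line points to the lower right.

```bash
python3 - <<'E'
from h import *
t=cap('top');s=cap('side')
q=lambda p:np.round(p,4).tolist()
a=atz(t,(137.5,177.4),.012);b=atz(t,(240.7,186.7),.012);d=a-b;print('rack y dir',q(d),np.degrees(np.arctan2(-d[0],d[1])))
a=atz(t,(125+20/3,120+30/3),.14);b=atz(t,(125+335/3,120+57/3),.14);d=a-b;print('bar y dir',q(d),np.degrees(np.arctan2(-d[0],d[1])))
print('cap',tri(s,(256.3,195.8),t,(187.7,211.7)),q(atz(t,(187.7,211.7),.052)))
# fin tops centre guess
for p in[(125+153/3,120+85/3),(125+254/3,120+92/3)]: print('fin',q(atz(t,p,.18)))
# rectify flange: image up=+x, right=-y
ims=[]
for c in(t,s):
  for z in(.136,.182):
    ax=np.array([.5375,-.194]);h=.055;N=400
    src=np.float32([proj(c,(ax[0]+dx,ax[1]+dy,z)) for dx,dy in((h,h),(h,-h),(-h,-h),(-h,h))])
    H=cv2.getPerspectiveTransform(src,np.float32([[0,0],[N,0],[N,N],[0,N]]))
    im=cv2.warpPerspective(c['img'],H,(N,N),flags=2)
    cv2.circle(im,(200,200),3,(255,0,0),-1); ims.append(cv2.resize(im,(300,300)))
cv2.imwrite('pics/rect.png',np.vstack([np.hstack(ims[:2]),np.hstack(ims[2:])])[:,:,::-1])
E
```

```text
rack y dir [0.0354, 0.296, 0.0] -6.820275516875082
bar y dir [0.0333, 0.2764, 0.0] -6.864069136888962
cap (array([0.4259453 , 0.28595901, 0.04591653]), np.float64(0.0016860832077339536)) [0.424, 0.2846, 0.052]
fin [0.5624, 0.2877, 0.18]
fin [0.5538, 0.2029, 0.18]
```

View pics/rect.png

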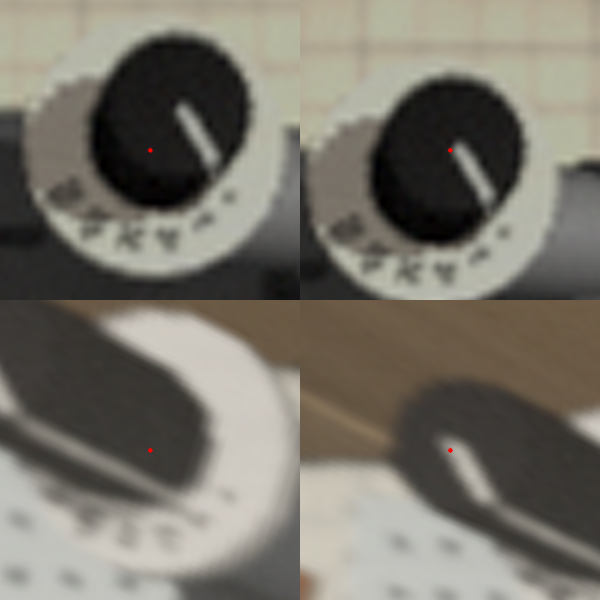

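Call:
{"op": "servo_tool", "data": {
  "plan": [
    [45,[0,0,-40],0],
    [45,[50,20,-50],10],
    [45,[110,50,-50],20],
    [45,[165,75,-50],30],
    [45,[220,100,-50],40],
    [45,[275,125,-50],50],
    [45,[330,150,-50],60],
    [45,[380,170,-40],70],
    [45,[416,186,-20],72.2],
    [45,[416,186,0],72.2]
  ]
}}

```text
time: 2.65
tcp_pos: [0.552, 0.2007, 0.2303]
tcp_rot: [[-0.123, -0.992, -0.0], [-0.992, 0.123, -0.001], [0.001, 0.0, -1.0]]
ft_force: [-0.9, 0.8, -1.2]
grip_width: 0.045
finger_force: 0.0
```

Call:
{"op": "servo_tool", "data": {
  "plan": [
    [45,[-2,0,25],0],
    [45,[-2,0,50],0],
    [45,[-2,0,70],0],
    [45,[-2,0,80],0],
    [45,[-2,0,80],0],
    [0,[-2,0,80],0],
    [0,[-2,0,80],0],
    [0,[-2,0,80],0],
    [0,[-2,0,80],0],
    [0,[-2,0,80],0]
  ]
}}

```text
time: 3.9
tcp_pos: [0.5513, 0.2052, 0.1525]
tcp_rot: [[-0.119, -0.993, 0.002], [-0.993, 0.119, 0.001], [-0.001, -0.002, -1.0]]
ft_force: [-0.2, 0.8, 5.4]
grip_width: 0.009
finger_force: 61.8
```

```bash
python3 - <<'E'
from h import *
t=cap('top');s=cap('side')
I=lambda im,x,y,w,h,W,H:cv2.resize(im[y:y+h,x:x+w],(W,H),interpolation=3)
cv2.imwrite('pics/g1.png',np.hstack([I(t['img'],135,100,133,133,400,400),I(s['img'],235,90,133,133,400,400)])[:,:,::-1])
E
```

```text
(no output)
```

View pics/g1.png

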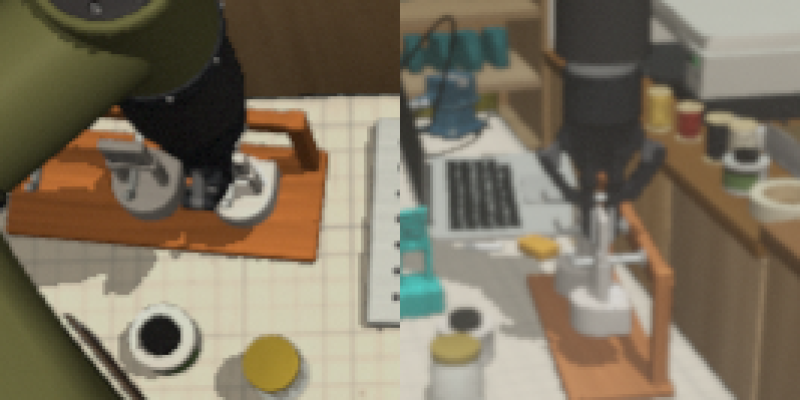

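The picture shows the fingers closed on the right former's fin at crop (205,185), with a width of 9 mm. I'll lift, draw it off the hook, and check it.

Call:
{"op": "servo_tool", "data": {
  "plan": [
    [0,[0,0,-8],0],
    [0,[0,0,-16],0],
    [0,[0,0,-21],0],
    [0,[0,0,-21],0],
    [0,[0,15,-21],0],
    [0,[0,35,-21],0],
    [0,[0,60,-21],0],
    [0,[0,80,-21],0],
    [0,[0,100,-21],0],
    [0,[0,100,-30],0]
  ]
}}

```text
time: 5.25
tcp_pos: [0.4499, 0.2169, 0.1809]
tcp_rot: [[-0.117, -0.993, -0.001], [-0.993, 0.117, -0.0], [0.0, 0.001, -1.0]]
ft_force: [0.9, 0.7, -2.7]
grip_width: 0.0087
finger_force: 63.9
```

```bash
python3 - <<'E'
from h import *
t=cap('top');s=cap('side')
I=lambda im,x,y,w,h,W,H:cv2.resize(im[y:y+h,x:x+w],(W,H),interpolation=3)
cv2.imwrite('pics/g2.png',np.hstack([I(t['img'],135,100,133,133,400,400),I(s['img'],215,90,133,133,400,400)])[:,:,::-1])
print(arm.read_state()['tcp_pos'],arm.read_state()['ft_force'])
E
```

```text
[0.45184992 0.21715402 0.18285977] [ 0.09703154 -0.93174529 -2.954181  ]
```

View pics/g2.png

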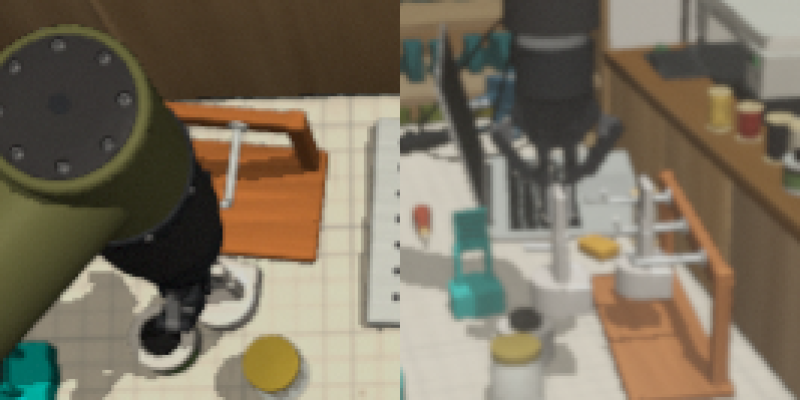

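The former hangs upright from the fingers, clear of the hook, with its base at crop (235,290). I'll take it to the plate.

Call:
{"op": "servo_tool", "data": {
  "plan": [
    [0,[0,0,-30],0],
    [0,[35,0,-50],0],
    [0,[80,-10,-50],0],
    [0,[120,-50,-50],0],
    [0,[150,-95,-50],0],
    [0,[162,-130,-50],0],
    [0,[162,-142,-50],0],
    [0,[162,-142,-20],0],
    [0,[162,-142,20],0],
    [0,[162,-142,45],0]
  ]
}}

```text
time: 6.6
tcp_pos: [0.5724, 0.0395, 0.1338]
tcp_rot: [[-0.119, -0.993, -0.003], [-0.993, 0.119, -0.0], [0.001, 0.003, -1.0]]
ft_force: [0.2, 0.4, -3.5]
grip_width: 0.0091
finger_force: 63.8
```

```bash
python3 - <<'E'
from h import *
s=arm.read_state();print(s['tcp_pos'],s['ft_force'],s['grip_width'])
t=cap('top');s=cap('side')
I=lambda im,x,y,w,h,W,H:cv2.resize(im[y:y+h,x:x+w],(W,H),interpolation=3)
cv2.imwrite('pics/g3.png',np.hstack([I(t['img'],235,100,133,133,400,400),I(s['img'],250,140,133,133,400,400)])[:,:,::-1])
E
```

```text
[0.57240982 0.03947397 0.13375404] [ 0.15819826  0.40663014 -3.49125901] 0.00913755731709363
```

View pics/g3.png

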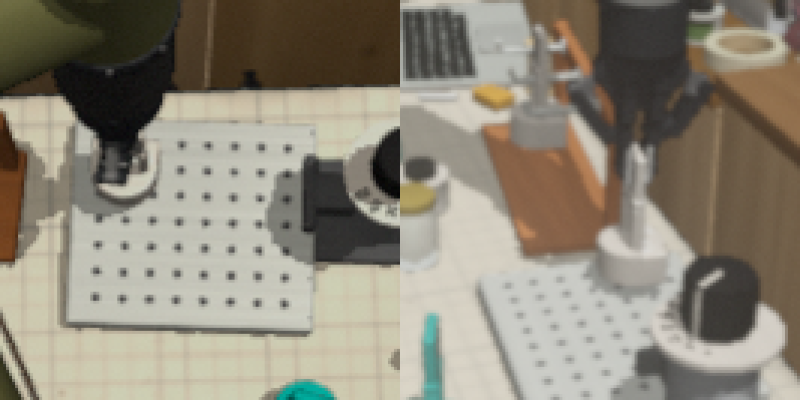

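The former is over the plate corner at crop (130,170) with about 20 mm of edge margin. I'll lower it slowly.

Call:
{"op": "servo_tool", "data": {
  "plan": [
    [0,[0,0,6],0],
    [0,[0,0,10],0],
    [0,[0,0,13],0],
    [0,[0,0,15],0],
    [0,[0,0,17],0],
    [0,[0,0,18],0],
    [0,[0,0,19],0],
    [0,[0,0,19],0],
    [0,[0,0,19],0],
    [0,[0,0,19],0]
  ]
}}

```text
time: 7.95
tcp_pos: [0.5734, 0.0391, 0.1174]
tcp_rot: [[-0.119, -0.993, 0.0], [-0.993, 0.119, -0.0], [0.0, -0.0, -1.0]]
ft_force: [0.5, 0.3, -3.0]
grip_width: 0.009
finger_force: 63.8
```

Call:
{"op": "servo_tool", "data": {
  "plan": [
    [0,[0,0,1],0],
    [0,[0,0,1],0],
    [0,[0,0,2],0],
    [0,[0,0,2],0],
    [0,[0,0,3],0],
    [0,[0,0,3],0],
    [0,[0,0,3],0],
    [0,[0,0,3],0],
    [0,[0,0,3],0],
    [0,[0,0,3],0]
  ]
}}

```text
time: 9.2
tcp_pos: [0.5735, 0.039, 0.1148]
tcp_rot: [[-0.119, -0.993, 0.001], [-0.993, 0.119, -0.0], [0.0, -0.001, -1.0]]
ft_force: [-0.3, -0.8, 2.7]
grip_width: 0.0093
finger_force: 64.5
```

Contact made: the force went from -3 to +2.7 N. I'll release, rise, and head for the second former.

Call:
{"op": "servo_tool", "data": {
  "plan": [
    [12,[0,0,0],0],
    [20,[0,0,0],0],
    [40,[0,0,0],0],
    [40,[0,0,0],0],
    [40,[0,0,-20],0],
    [40,[0,0,-50],0],
    [40,[0,0,-90],0],
    [45,[-30,0,-120],0],
    [45,[-80,0,-125],0],
    [45,[-130,0,-125],0]
  ]
}}

```text
time: 10.45
tcp_pos: [0.5893, 0.1694, 0.2424]
tcp_rot: [[-0.12, -0.993, 0.003], [-0.993, 0.12, 0.002], [-0.002, -0.003, -1.0]]
ft_force: [1.4, 0.2, 0.1]
grip_width: 0.0451
finger_force: 0.0
```

```bash
python3 - <<'E'
from h import *
s=arm.read_state();print(s['tcp_pos'],s['ft_force'],s['grip_width'])
t=cap('top');s=cap('side')
for n,c in(('side',s),('top',t)):
    for k in['former_0_fin','wax_tin_mid']:
        print(n,k,[(np.round(r['pixel'],1).tolist(),round(r['confidence'],2)) for r in cams.spot_point(n,k)])
print(proj(t,(.574,.04,.13)),proj(s,(.574,.04,.13)),proj(t,(.561,.287,.168)),proj(s,(.561,.287,.168)))
E
```

```text
[0.58933393 0.16941991 0.24240231] [1.35331921 0.24085141 0.07944837] 0.045124105050974306
side former_0_fin [([327.4, 200.6], 0.79)]
side wax_tin_mid [([256.8, 200.6], 0.64)]
top former_0_fin [([274.9, 148.2], 0.61)]
top wax_tin_mid [([188.0, 211.3], 0.85), ([298.7, 173.6], 0.63)]
[275.40926058 147.30086646] [328.81968653 200.12727233] [177.42512989 150.3413816 ] [296.20080976 155.16469542]
```

Former 1 stands where predicted. Next is the second former.

Call:
{"op": "servo_tool", "data": {
  "plan": [
    [45,[-50,20,0],0],
    [45,[-100,40,0],0],
    [45,[-114,42,0],0],
    [45,[-114,42,25],0],
    [45,[-114,42,55],0],
    [45,[-114,42,78],0],
    [45,[-114,42,87],0],
    [45,[-114,42,87],0],
    [45,[-114,42,87],0],
    [45,[-114,42,87],0]
  ]
}}

```text
time: 12.0
tcp_pos: [0.5611, 0.2866, 0.1535]
tcp_rot: [[-0.119, -0.993, 0.001], [-0.993, 0.119, 0.001], [-0.001, -0.001, -1.0]]
ft_force: [-0.2, 0.7, -0.5]
grip_width: 0.0453
finger_force: 0.0
```

```bash
python3 - <<'E'
from h import *
s=arm.read_state();print(s['tcp_pos'],s['ft_force'],s['grip_width'])
t=cap('top');s=cap('side')
I=lambda im,x,y,w,h,W,H:cv2.resize(im[y:y+h,x:x+w],(W,H),interpolation=3)
cv2.imwrite('pics/g4.png',np.hstack([I(t['img'],135,100,133,133,400,400),I(s['img'],235,90,133,133,400,400)])[:,:,::-1])
E
```

```text
[0.56105509 0.28656929 0.15352406] [-0.23193474  0.7128173  -0.52865534] 0.04527727908792325
```

View pics/g4.png

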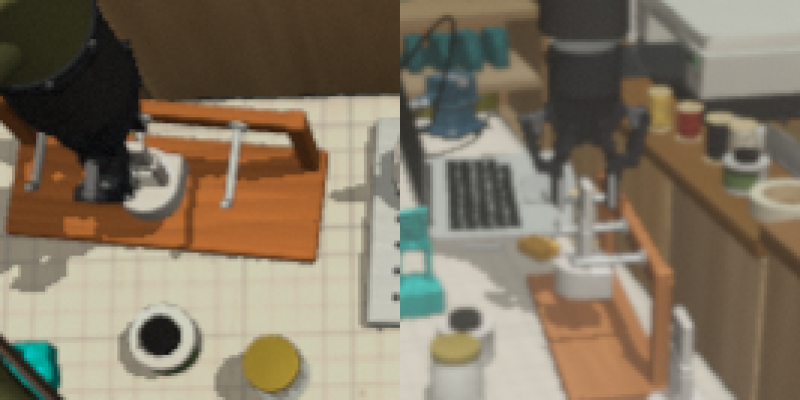

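The open fingers straddle the fin of the middle former at side crop (585,200). I'll close and lift, then draw it clear.

Call:
{"op": "servo_tool", "data": {
  "plan": [
    [0,[0,0,0],0],
    [0,[0,0,0],0],
    [0,[0,0,0],0],
    [0,[0,0,0],0],
    [0,[0,0,0],0],
    [0,[0,0,0],0],
    [0,[0,0,-8],0],
    [0,[0,0,-16],0],
    [0,[0,0,-21],0],
    [0,[0,0,-21],0]
  ]
}}

```text
time: 13.35
tcp_pos: [0.5607, 0.2865, 0.1738]
tcp_rot: [[-0.119, -0.993, 0.0], [-0.993, 0.119, 0.0], [-0.0, -0.0, -1.0]]
ft_force: [0.2, -0.6, -4.0]
grip_width: 0.009
finger_force: 60.3
```

Call:
{"op": "servo_tool", "data": {
  "plan": [
    [0,[0,15,0],0],
    [0,[0,35,0],0],
    [0,[0,60,0],0],
    [0,[0,85,0],0],
    [0,[0,100,0],0],
    [0,[0,100,0],0],
    [0,[0,100,-20],0],
    [0,[0,100,-50],0],
    [0,[0,100,-55],0],
    [0,[0,100,-55],0]
  ]
}}

```text
time: 14.6
tcp_pos: [0.4616, 0.2984, 0.2282]
tcp_rot: [[-0.119, -0.993, -0.0], [-0.993, 0.119, 0.0], [-0.0, 0.0, -1.0]]
ft_force: [-0.1, 0.4, -3.0]
grip_width: 0.0091
finger_force: 60.3
```

```bash
python3 - <<'E'
from h import *
s=arm.read_state();print(s['tcp_pos'],s['ft_force'],s['grip_width'])
s=cap('side');print([(np.round(r['pixel'],1).tolist(),round(r['confidence'],2)) for r in cams.spot_point('side','former_0_fin')])
p=np.array(arm.read_state()['tcp_pos'])+[0,0,.0155];print(proj(s,p))
print(todo((.484,.044,.235)))
E
```

```text
[0.46158627 0.29836053 0.22818745] [-0.14295468  0.42661741 -2.96184445] 0.009119412637152123
[([324.2, 199.4], 0.98)]
[263.59650014 134.56865097]
[249.5 -53.   -7.8]
```

Call:
{"op": "servo_tool", "data": {
  "plan": [
    [0,[20,0,-10],0],
    [0,[60,-10,-15],0],
    [0,[110,-20,-15],0],
    [0,[160,-35,-15],0],
    [0,[210,-45,-15],0],
    [0,[245,-53,-15],0],
    [0,[250,-53,-10],0],
    [0,[250,-53,30],0],
    [0,[250,-53,70],0],
    [0,[250,-53,95],0]
  ]
}}

```text
time: 15.95
tcp_pos: [0.4829, 0.0436, 0.1306]
tcp_rot: [[-0.119, -0.993, -0.003], [-0.993, 0.119, -0.001], [0.001, 0.003, -1.0]]
ft_force: [0.5, 0.6, -3.3]
grip_width: 0.0092
finger_force: 60.3
```

```bash
python3 - <<'E'
from h import *
s=arm.read_state();print(s['tcp_pos'],s['ft_force'],s['grip_width'])
t=cap('top');s=cap('side')
for n in('side','top'):print([(np.round(r['pixel'],1).tolist(),round(r['confidence'],2)) for r in cams.spot_point(n,'former_0_fin')])
p=np.array(arm.read_state()['tcp_pos'])+[0,0,.0155];print(proj(s,p),proj(t,p))
E
```

```text
[0.48290172 0.04362678 0.13062682] [ 0.46706099  0.57448356 -3.29131972] 0.009184645443659057
[([325.9, 198.3], 0.79)]
[]
[296.37244961 197.6748946 ] [274.35131875 178.99865809]
```

Call:
{"op": "servo_tool", "data": {
  "plan": [
    [0,[0,0,5],0],
    [0,[0,0,9],0],
    [0,[0,0,12],0],
    [0,[0,0,14],0],
    [0,[0,0,15],0],
    [0,[0,0,16],0],
    [0,[0,0,17],0],
    [0,[0,0,17],0],
    [0,[0,0,17],0],
    [0,[0,0,17],0]
  ]
}}

```text
time: 17.4
tcp_pos: [0.4843, 0.0438, 0.1164]
tcp_rot: [[-0.119, -0.993, 0.0], [-0.993, 0.119, -0.0], [0.0, -0.0, -1.0]]
ft_force: [-1.1, 0.4, -3.0]
grip_width: 0.0092
finger_force: 60.3
```

Call:
{"op": "servo_tool", "data": {
  "plan": [
    [0,[0,0,1],0],
    [0,[0,0,1],0],
    [0,[0,0,2],0],
    [0,[0,0,2],0],
    [0,[0,0,2],0],
    [0,[0,0,2],0],
    [0,[0,0,2],0],
    [0,[0,0,2],0],
    [0,[0,0,2],0],
    [0,[0,0,2],0]
  ]
}}

```text
time: 18.65
tcp_pos: [0.4844, 0.0436, 0.1147]
tcp_rot: [[-0.119, -0.993, 0.0], [-0.993, 0.119, -0.0], [0.0, -0.0, -1.0]]
ft_force: [-2.3, -1.3, 3.6]
grip_width: 0.0092
finger_force: 61.2
```

Call:
{"op": "servo_tool", "data": {
  "plan": [
    [12,[0,0,0],0],
    [20,[0,0,0],0],
    [40,[0,0,0],0],
    [40,[0,0,0],0],
    [40,[0,0,-20],0],
    [40,[0,0,-50],0],
    [85,[0,0,-85],0],
    [85,[-30,0,-95],0],
    [85,[-60,0,-95],0],
    [85,[-60,0,-95],0]
  ]
}}

```text
time: 19.9
tcp_pos: [0.4913, 0.1047, 0.2089]
tcp_rot: [[-0.117, -0.993, -0.001], [-0.993, 0.117, -0.0], [0.0, 0.001, -1.0]]
ft_force: [-0.3, -0.1, 0.1]
grip_width: 0.0851
finger_force: 0.0
```

```bash
python3 - <<'E'
from h import *
q=lambda p:np.round(p,4).tolist()
s=arm.read_state();print(s['tcp_pos'],s['ft_force'],s['grip_width'])
t=cap('top','t5.png');s=cap('side')
P={}
for n in('side','top'):
  for k in('former_0_fin','wax_tin_mid'):
    r=cams.spot_point(n,k);print(n,k,[(np.round(x['pixel'],1).tolist(),round(x['confidence'],2)) for x in r])
    P[n,k]=r
    if k[0]=='w':
      for o in cams.outline_of(n,k):
        ys,xs=np.where(o['pixels']);print(o['confidence'],xs.min(),xs.max(),ys.min(),ys.max())
k='wax_tin_mid'
try:
  print(tri(s,P['side',k][0]['pixel'],t,P['top',k][0]['pixel']),q(atz(t,P['top',k][0]['pixel'],.026)))
except Exception as e: print(e)
I=lambda im,x,y,w,h,W,H:cv2.resize(im[y:y+h,x:x+w],(W,H),interpolation=3)
cv2.imwrite('pics/g5.png',np.hstack([I(t['img'],145,120,200,150,400,300),I(s['img'],235,130,133,100,400,300)])[:,:,::-1])
E
```

```text
[0.49134945 0.10469925 0.20891731] [-0.32360442 -0.09285596  0.11523517] 0.0851108805861141
side former_0_fin [([329.7, 199.5], 0.95)]
side wax_tin_mid [([255.8, 202.2], 0.66)]
0.73 248 266 192 209
0.44 358 401 285 318
top former_0_fin [([278.5, 147.5], 0.7)]
top wax_tin_mid [([187.7, 212.5], 0.84), ([226.5, 221.4], 0.5)]
0.71 180 202 200 224
(array([0.42643432, 0.29194599, 0.0200701 ]), np.float64(0.00231242101080144)) [0.4265, 0.2905, 0.026]
```

View pics/g5.png

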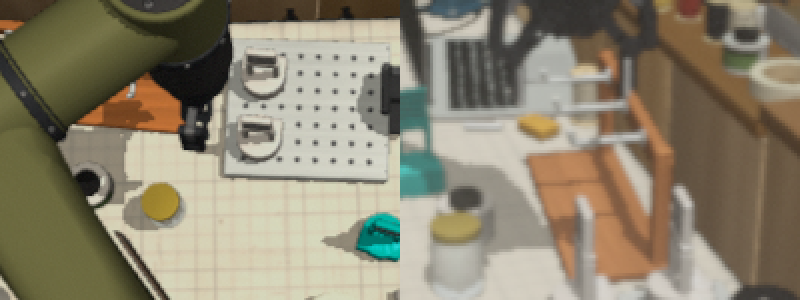

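Both formers stand at crop (262,70) and (258,135). The tin at (90,185) is unmoved. I'll go over the tin.

Call:
{"op": "servo_tool", "data": {
  "plan": [
    [85,[-50,20,0],0],
    [85,[-100,50,0],0],
    [85,[-150,75,0],0],
    [85,[-173,87,0],0],
    [85,[-173,87,30],0],
    [85,[-173,87,70],0],
    [85,[-173,87,110],0],
    [85,[-173,87,134],0],
    [85,[-173,87,134],0],
    [85,[-173,87,134],0]
  ]
}}

```text
time: 21.55
tcp_pos: [0.4263, 0.2857, 0.0768]
tcp_rot: [[-0.119, -0.993, 0.002], [-0.993, 0.119, 0.001], [-0.001, -0.002, -1.0]]
ft_force: [0.5, -0.4, 0.7]
grip_width: 0.085
finger_force: 0.0
```

```bash
python3 - <<'E'
from h import *
q=lambda p:np.round(p,4).tolist()
s=arm.read_state();print(s['tcp_pos'],s['ft_force'],s['grip_width'])
t=cap('top');s=cap('side')
for n in('side','top'):
  for k in('wax_tin_mid',):
    r=cams.spot_point(n,k);print(n,k,[(np.round(x['pixel'],1).tolist(),round(x['confidence'],2)) for x in r])
I=lambda im,x,y,w,h,W,H:cv2.resize(im[y:y+h,x:x+w],(W,H),interpolation=3)
cv2.imwrite('pics/g6.png',np.hstack([I(t['img'],135,150,133,100,400,300),I(s['img'],200,130,133,100,400,300)])[:,:,::-1])
E
```

```text
[0.42625929 0.2857477  0.07684496] [ 0.46349669 -0.36942929  0.66598444] 0.0849894213039231
side wax_tin_mid [([256.0, 201.0], 0.58)]
top wax_tin_mid [([189.3, 212.5], 0.55)]
```

View pics/g6.png

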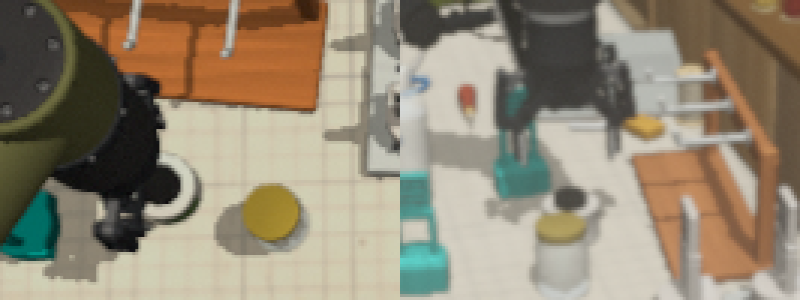

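The fingers straddle the tin: at side crop they're at x 515 and 615, with the tin at (570,205). I'll descend.

Call:
{"op": "servo_tool", "data": {
  "plan": [
    [85,[0,0,12],0],
    [85,[0,0,24],0],
    [85,[0,0,36],0],
    [85,[0,0,48],0],
    [85,[0,0,60],0],
    [85,[0,0,68],0],
    [85,[0,0,70],0],
    [85,[0,0,70],0],
    [85,[0,0,70],0],
    [85,[0,0,70],0]
  ]
}}

```text
time: 23.0
tcp_pos: [0.4257, 0.2856, 0.0057]
tcp_rot: [[-0.119, -0.993, 0.0], [-0.993, 0.119, 0.0], [-0.001, -0.0, -1.0]]
ft_force: [-0.2, 0.1, 0.7]
grip_width: 0.0846
finger_force: 0.0
```

Call:
{"op": "servo_tool", "data": {
  "plan": [
    [75,[0,0,0],0],
    [70,[0,0,0],0],
    [60,[0,0,0],0],
    [50,[0,0,0],0],
    [50,[0,0,0],0],
    [50,[0,0,0],0],
    [50,[0,0,0],0],
    [50,[0,0,0],0],
    [50,[0,0,0],0],
    [50,[0,0,0],0]
  ]
}}

```text
time: 24.25
tcp_pos: [0.426, 0.2856, 0.006]
tcp_rot: [[-0.119, -0.993, 0.001], [-0.993, 0.119, 0.0], [-0.001, -0.001, -1.0]]
ft_force: [1.3, -0.8, 5.6]
grip_width: 0.0606
finger_force: 64.1
```

Call:
{"op": "servo_tool", "data": {
  "plan": [
    [50,[0,0,-15],0],
    [50,[0,0,-40],0],
    [50,[0,0,-80],0],
    [50,[0,0,-120],0],
    [50,[0,0,-165],0],
    [50,[0,0,-170],0],
    [50,[30,0,-170],0],
    [50,[70,0,-170],0],
    [50,[110,0,-170],0],
    [50,[110,0,-170],0]
  ]
}}

```text
time: 25.5
tcp_pos: [0.4117, 0.1744, 0.1746]
tcp_rot: [[-0.121, -0.993, -0.001], [-0.993, 0.121, -0.0], [0.0, 0.001, -1.0]]
ft_force: [-0.2, 0.4, -2.2]
grip_width: 0.0606
finger_force: 65.6
```

Call:
{"op": "servo_tool", "data": {
  "plan": [
    [50,[50,-5,0],0],
    [50,[100,-10,0],0],
    [50,[150,-15,0],0],
    [50,[200,-15,0],0],
    [50,[237,-15,0],0],
    [50,[237,-50,0],0],
    [50,[228,-90,0],0],
    [50,[220,-125,0],0],
    [50,[220,-138,0],0],
    [50,[220,-138,0],0]
  ]
}}

```text
time: 26.75
tcp_pos: [0.5232, -0.0584, 0.1739]
tcp_rot: [[-0.119, -0.993, -0.003], [-0.993, 0.119, -0.0], [0.001, 0.003, -1.0]]
ft_force: [-0.8, -0.4, -2.7]
grip_width: 0.0604
finger_force: 66.2
```

```bash
python3 - <<'E'
from h import *
s=arm.read_state();print(s['tcp_pos'],s['ft_force'],s['grip_width'])
t=cap('top');s=cap('side')
for n in('side','top'):
  for k in('wax_tin_mid','former_1_fin'):
    r=cams.spot_point(n,k);print(n,k,[(np.round(x['pixel'],1).tolist(),round(x['confidence'],2)) for x in r])
p=np.array(arm.read_state()['tcp_pos'])+[0,0,.02];print(proj(s,p),proj(t,p))
I=lambda im,x,y,w,h,W,H:cv2.resize(im[y:y+h,x:x+w],(W,H),interpolation=3)
cv2.imwrite('pics/g7.png',np.hstack([I(t['img'],235,100,133,100,400,300),I(s['img'],260,140,133,100,400,300)])[:,:,::-1])
E
```

```text
[ 0.52317629 -0.05836116  0.17387782] [-0.82002269 -0.39447636 -2.71988297] 0.060378924128589626
side wax_tin_mid []
side former_1_fin [([204.6, 196.6], 0.92), ([260.4, 254.2], 0.83), ([241.6, 163.6], 0.82), ([294.7, 201.1], 0.7)]
top wax_tin_mid [([314.1, 158.1], 0.69), ([275.8, 148.4], 0.63)]
top former_1_fin [([132.2, 217.3], 0.92), ([273.5, 184.1], 0.76), ([202.2, 273.8], 0.73)]
[325.22562438 196.89441159] [315.29344808 157.7400453 ]
```

View pics/g7.png

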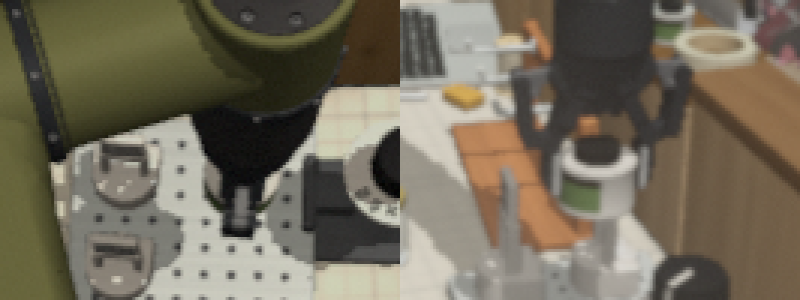

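The tin is held upright above the plate at side crop (598,180), and the formers are standing. I'll lower it.

Call:
{"op": "servo_tool", "data": {
  "plan": [
    [50,[0,0,25],0],
    [50,[0,0,55],0],
    [50,[0,0,85],0],
    [50,[0,0,110],0],
    [50,[0,0,128],0],
    [50,[0,0,137],0],
    [50,[0,0,141],0],
    [50,[0,0,143],0],
    [50,[0,0,143],0],
    [50,[0,0,143],0]
  ]
}}

```text
time: 28.3
tcp_pos: [0.5237, -0.0586, 0.0329]
tcp_rot: [[-0.119, -0.993, 0.001], [-0.993, 0.119, 0.0], [-0.0, -0.001, -1.0]]
ft_force: [0.1, -0.4, -2.2]
grip_width: 0.061
finger_force: 66.2
```

Call:
{"op": "servo_tool", "data": {
  "plan": [
    [50,[0,0,1],0],
    [50,[0,0,1],0],
    [50,[0,0,2],0],
    [50,[0,0,2],0],
    [50,[0,0,3],0],
    [50,[0,0,3],0],
    [50,[0,0,3],0],
    [50,[0,0,3],0],
    [50,[0,0,3],0],
    [50,[0,0,3],0]
  ]
}}

```text
time: 29.55
tcp_pos: [0.5234, -0.0586, 0.0293]
tcp_rot: [[-0.119, -0.993, 0.0], [-0.993, 0.119, -0.0], [0.0, -0.0, -1.0]]
ft_force: [-0.6, -0.5, -2.7]
grip_width: 0.0609
finger_force: 66.2
```

Call:
{"op": "servo_tool", "data": {
  "plan": [
    [50,[0,0,1],0],
    [50,[0,0,1],0],
    [50,[0,0,1],0],
    [50,[0,0,2],0],
    [50,[0,0,2],0],
    [50,[0,0,2],0],
    [50,[0,0,2],0],
    [50,[0,0,2],0],
    [50,[0,0,2],0],
    [50,[0,0,2],0]
  ]
}}

```text
time: 30.8
tcp_pos: [0.5235, -0.0587, 0.028]
tcp_rot: [[-0.119, -0.993, 0.0], [-0.993, 0.119, -0.0], [0.0, -0.0, -1.0]]
ft_force: [-4.7, 1.9, 5.5]
grip_width: 0.0607
finger_force: 67.0
```

Call:
{"op": "servo_tool", "data": {
  "plan": [
    [65,[0,0,0],0],
    [75,[0,0,0],0],
    [85,[0,0,0],0],
    [85,[0,0,0],0],
    [85,[0,0,-25],0],
    [85,[0,0,-70],0],
    [85,[0,0,-120],0],
    [85,[0,0,-175],-10],
    [85,[0,0,-200],-20],
    [85,[0,0,-200],-30]
  ]
}}

```text
time: 32.05
tcp_pos: [0.5244, -0.0586, 0.2304]
tcp_rot: [[0.399, -0.917, 0.005], [-0.917, -0.399, 0.0], [0.002, -0.005, -1.0]]
ft_force: [-0.0, -0.2, -1.1]
grip_width: 0.085
finger_force: 0.0
```

```bash
python3 - <<'E'
from h import *
s=arm.read_state();print(s['tcp_pos'],s['q'],s['grip_width']);print(np.round(s['tcp_rot'],3))
t=cap('top');s=cap('side');P={}
for n in('side','top'):
  for k in('wax_tin_mid','sleeve_grip'):
    r=cams.spot_point(n,k);P[n,k]=r;print(n,k,[(np.round(x['pixel'],1).tolist(),round(x['confidence'],2)) for x in r])
print(proj(t,(.524,-.058,.048)),proj(s,(.524,-.058,.048)))
print(todo((.5375,-.194,.2)))
E
```

```text
[ 0.5243718  -0.05864188  0.23038946] [ 1.55187209e+01 -9.03950207e+00 -6.10995237e+00  4.98500685e-02
 -9.26445906e+01  7.98258292e+00] 0.08496546106175563
[[ 0.399 -0.917  0.005]
 [-0.917 -0.399  0.   ]
 [ 0.002 -0.005 -1.   ]]
side wax_tin_mid [([325.6, 248.5], 0.59)]
side sleeve_grip [([290.6, 199.6], 0.66), ([356.5, 237.6], 0.6)]
top wax_tin_mid [([312.4, 172.3], 0.6)]
top sleeve_grip [([373.3, 155.8], 0.62)]
[312.40809374 173.04619789] [323.37097618 248.59897931]
[130.2  39.7  26.8]
```

The tin stands on the plate as predicted. Now the sleeve.

Call:
{"op": "servo_tool", "data": {
  "plan": [
    [85,[45,15,0],0],
    [85,[95,30,0],0],
    [85,[131,41,0],0],
    [85,[131,41,20],0],
    [85,[131,41,40],0],
    [85,[131,41,60],0],
    [85,[131,41,75],0],
    [85,[131,41,85],0],
    [85,[131,41,85],0],
    [85,[131,41,85],0]
  ]
}}

```text
time: 33.6
tcp_pos: [0.5376, -0.1953, 0.1432]
tcp_rot: [[0.394, -0.919, 0.001], [-0.919, -0.394, -0.001], [0.001, -0.001, -1.0]]
ft_force: [1.1, 0.6, -0.1]
grip_width: 0.085
finger_force: 0.0
```

```bash
python3 - <<'E'
from h import *
s=arm.read_state();print(s['tcp_pos'],s['ft_force'],s['grip_width'])
t=cap('top');s=cap('side')
I=lambda im,x,y,w,h,W,H:cv2.resize(im[y:y+h,x:x+w],(W,H),interpolation=3)
cv2.imwrite('pics/g8.png',np.hstack([I(t['img'],285,100,133,100,400,300),I(s['img'],290,170,133,100,400,300)])[:,:,::-1])
E
```

```text
[ 0.53761965 -0.19526685  0.14321506] [ 1.10821629  0.6227736  -0.08308703] 0.08495590387432356
```

View pics/g8.png

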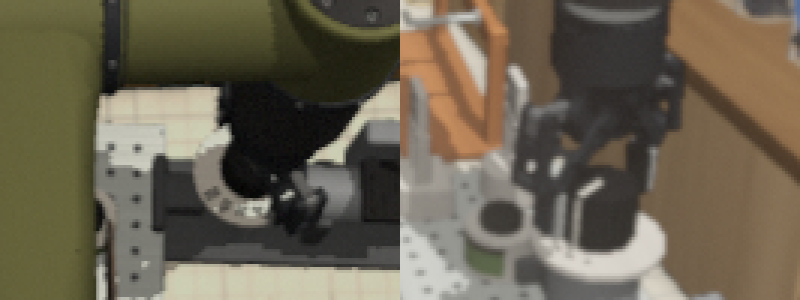

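The fingers straddle the sleeve at side crop (600,210). I'll close and turn.

Call:
{"op": "servo_tool", "data": {
  "plan": [
    [70,[0,0,0],0],
    [60,[0,0,0],0],
    [45,[0,0,0],0],
    [40,[0,0,0],0],
    [40,[0,0,0],0],
    [40,[0,0,0],0],
    [40,[0,0,0],0],
    [40,[0,0,0],0],
    [40,[0,0,0],8],
    [40,[0,0,0],16]
  ]
}}

```text
time: 34.95
tcp_pos: [0.5398, -0.1944, 0.1435]
tcp_rot: [[0.122, -0.993, 0.007], [-0.993, -0.122, 0.0], [0.0, -0.007, -1.0]]
ft_force: [10.6, 2.5, 0.7]
grip_width: 0.0508
finger_force: 63.1
```

Call:
{"op": "servo_tool", "data": {
  "plan": [
    [40,[0,0,0],7],
    [40,[0,0,0],14],
    [40,[0,0,0],21],
    [40,[0,0,0],28],
    [40,[0,0,0],35],
    [40,[0,0,0],42],
    [40,[0,0,0],49],
    [40,[0,0,0],53],
    [40,[0,0,0],53],
    [40,[0,0,0],53]
  ]
}}

```text
time: 36.2
tcp_pos: [0.5422, -0.1951, 0.1436]
tcp_rot: [[-0.716, -0.698, 0.012], [-0.698, 0.717, -0.001], [-0.008, -0.009, -1.0]]
ft_force: [20.5, -4.1, -6.1]
grip_width: 0.0511
finger_force: 63.3
```

Call:
{"op": "servo_tool", "data": {
  "plan": [
    [55,[0,0,0],0],
    [65,[0,0,0],0],
    [85,[0,0,0],0],
    [85,[0,0,0],0],
    [85,[0,0,-20],0],
    [85,[0,0,-50],0],
    [40,[0,0,-80],0],
    [0,[0,0,-85],0],
    [0,[0,0,-85],0],
    [0,[0,0,-85],0]
  ]
}}

```text
time: 37.45
tcp_pos: [0.5369, -0.1951, 0.2264]
tcp_rot: [[-0.717, -0.697, -0.002], [-0.697, 0.717, 0.0], [0.001, 0.001, -1.0]]
ft_force: [1.0, 0.0, -0.7]
grip_width: 0.012
finger_force: 0.0
```

```bash
python3 - <<'E'
from h import *
s=arm.read_state();print(s['tcp_pos'],s['q']);print(np.round(s['tcp_rot'],3))
t=cap('top');s=cap('side')
I=lambda im,x,y,w,h,W,H:cv2.resize(im[y:y+h,x:x+w],(W,H),interpolation=3)
cv2.imwrite('pics/g9.png',np.hstack([I(t['img'],330,110,133,100,400,300),I(s['img'],310,210,100,75,400,300)])[:,:,::-1])
E
```

```text
[ 0.53686322 -0.19505955  0.22644458] [ 1.42928806e-01 -2.02571427e+00  2.71222125e-02 -1.68305208e-02
 -9.21416471e+01 -4.59701376e+01]
[[-0.717 -0.697 -0.002]
 [-0.697  0.717  0.   ]
 [ 0.001  0.001 -1.   ]]
```

View pics/g9.png

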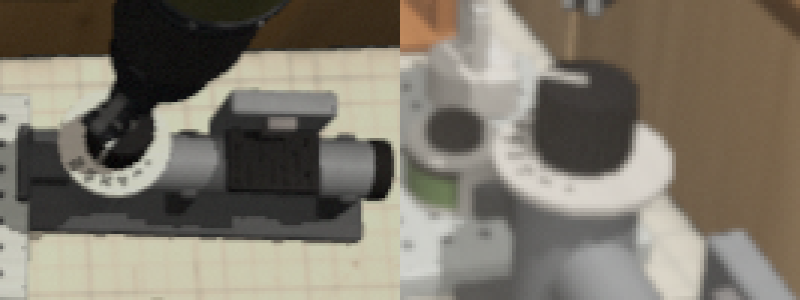

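The line now points left, with the fingers partly hiding it. I'll move to the trigger and check the sleeve from there.

Call:
{"op": "servo_tool", "data": {
  "plan": [
    [0,[20,-20,0],7],
    [0,[45,-45,0],14],
    [0,[75,-70,0],21],
    [0,[103,-92,0],28],
    [0,[103,-92,0],35],
    [0,[103,-92,0],42],
    [0,[103,-92,0],46.9],
    [0,[103,-92,30],46.9],
    [0,[103,-92,55],46.9],
    [0,[103,-92,55],46.9]
  ]
}}

```text
time: 38.8
tcp_pos: [0.5262, -0.3324, 0.1694]
tcp_rot: [[-0.999, 0.048, -0.005], [0.048, 0.999, 0.002], [0.005, 0.002, -1.0]]
ft_force: [-0.3, 0.0, 0.0]
grip_width: 0.0001
finger_force: 0.0
```

```bash
python3 - <<'E'
from h import *
s=arm.read_state();print(s['tcp_pos'],s['q'][5]);print(np.round(s['tcp_rot'],3))
t=cap('top');s=cap('side')
ims=[]
for c,z in((t,.136),(t,.182)):
    ax=np.array([.539,-.195]);h=.055;N=300
    src=np.float32([proj(c,(ax[0]+dx,ax[1]+dy,z)) for dx,dy in((h,h),(h,-h),(-h,-h),(-h,h))])
    im=cv2.warpPerspective(c['img'],cv2.getPerspectiveTransform(src,np.float32([[0,0],[N,0],[N,N],[0,N]])),(N,N),flags=2)
    ims.append(im)
I=lambda im,x,y,w,h,W,H:cv2.resize(im[y:y+h,x:x+w],(W,H),interpolation=3)
A=np.vstack([np.hstack([ims[0],ims[1]]),np.hstack([I(t['img'],380,120,100,100,300,300),I(s['img'],335,230,100,100,300,300)])])
cv2.imwrite('pics/g10.png',A[:,:,::-1])
q=lambda p:np.round(p,4).tolist()
for n,c in(('side',s),('top',t)):
  for k,z in(('trigger_top',.115),('lock_face',.131)):
    r=cams.spot_point(n,k);print(n,k,[(np.round(x['pixel'],1).tolist(),round(x['confidence'],2),q(atz(c,x['pixel'],z))) for x in r])
E
```

```text
[ 0.52624296 -0.33237828  0.16935804] -78.83053183289874
[[-0.999  0.048 -0.005]
 [ 0.048  0.999  0.002]
 [ 0.005  0.002 -1.   ]]
side trigger_top [([379.3, 298.0], 0.68, [0.5285, -0.3323, 0.115]), ([251.0, 212.2], 0.42, [0.3658, 0.0638, 0.115])]
side lock_face [([392.7, 294.3], 0.42, [0.5466, -0.3461, 0.131])]
top trigger_top [([417.9, 163.3], 0.66, [0.5245, -0.328, 0.115])]
top lock_face []
```

View pics/g10.png

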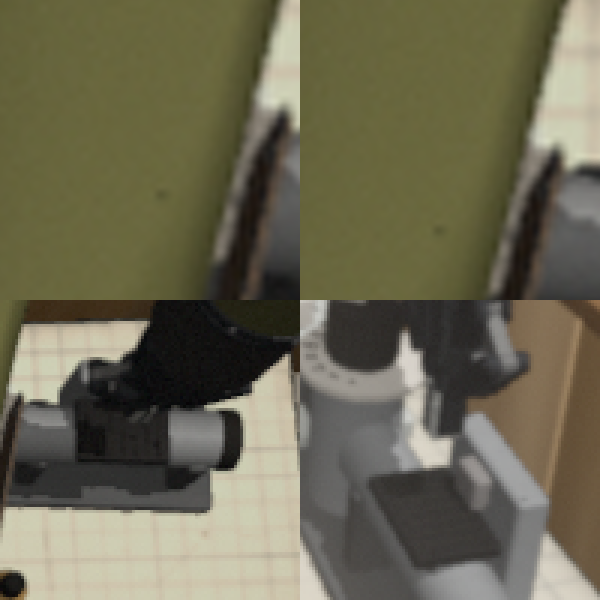

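The fingers hang over the trigger beside the grey button at crop (475,480), and the arm hides the sleeve from the top camera. I'll check the sleeve line numerically from the side camera.

```bash
python3 - <<'E'
from h import *
t=cap('top');s=cap('side')
def ang(d): return np.degrees(np.arctan2(-d[0],-d[1]))  # from -y toward -x (image convention: right->down)
def meas(c,name,img=None):
    im=c['img'] if img is None else img
    ax=np.array([.539,-.195]);h=.03;N=300
    src=np.float32([proj(c,(ax[0]+dx,ax[1]+dy,.182)) for dx,dy in((h,h),(h,-h),(-h,-h),(-h,h))])
    w=cv2.warpPerspective(im,cv2.getPerspectiveTransform(src,np.float32([[0,0],[N,0],[N,N],[0,N]])),(N,N),flags=1).astype(int)
    yy,xx=np.mgrid[:N,:N]; m=(np.hypot(xx-150,yy-150)<115)
    g=w.min(2); k=m&(g>105); ys,xs=np.where(k)
    if len(xs)<30: print(name,len(xs));return
    p=np.c_[xs,ys]; mu=p.mean(0); u=np.linalg.svd(p-mu,full_matrices=False)[2][0]
    if u@(mu-150)<0:u=-u
    print(name,len(xs),'mean',mu-150,'dir',np.degrees(np.arctan2(u[1],u[0])),'mean ang',np.degrees(np.arctan2(*(mu-150)[::-1])))
meas(s,'side now')
o=cv2.imread('pics/side0.png')[:,:,::-1];o2=cv2.imread('pics/top0.png')[:,:,::-1]
meas(s,'side old',o);meas(t,'top old',o2)
a=atz(s,(343.75,228),.182);b=atz(s,(356.25,230),.182);print('g9 side',ang(a-b))
for im,n in((s['img'],'now'),(o,'old')):
    print(n);print(im.min(2)[222:246:2,334:378:2])
E
```

```text
side now 2646 mean [-57.10468632  53.7010582 ] dir 135.1720362516055 mean ang 136.75940541234394
side old 5281 mean [20.43684908 47.29729218] dir 25.171557310085028 mean ang 66.63114456677468
top old 2297 mean [38.52242055 49.73922508] dir 58.77742779375708 mean ang 52.242656658234644
g9 side 124.74163946868485
now
[[209 199 193 192 191 182 127  78  80  95  69  66  68  70  68  69  67  47
   52  62  43  45]
 [209 206 198 195 188 188 176 100  73  85  63  59  62  67  68  68  67  50
   44  43  38  44]
 [203 207 190 195 197 193 175 103  50  45  45  43  41  42  50  60  66  64
   42  47  43  42]
 [211 208 202 194 196 172 132 121 106  92  80  62  44  42  41  44  53  60
   44  47  45  41]
 [191 184 176 182 191 114  50  62  73  87 101  89  44  42  41  40  48  49
   40  47  44  41]
 [165 163 161 170 189  98  46  46  43  43  46  42  42  44  43  45  41  42
   41  43  43  44]
 [161 161 165 188 183  83  44  46  45  46  46  42  41  43  43  42  40  41
   41  44  42  44]
 [159 159 162 190 171  73  44  45  44  45  45  45  43  45  41  36  39  41
   55  42  44  43]
 [154 160 173 178 124  56  46  44  44  
[... 754 characters left out ...]
8 140  64  54  53  52  54  59
   70  69  69  72]
 [190 187 171 162 184 103  56  58  84 155 166 106  58  55  54  55  52  54
   67  69  67  70]
 [189 189 183 181 177  92  51  78 161 139  78  57  56  55  54  56  52  50
   69  70  67  71]
 [189 190 187 186 164  82  53  85  91  58  55  56  57  54  52  51  49  47
   69  68  71  70]
 [157 185 188 175 124  61  56 111  87  54  52  53  52  52  48  50  47  47
   67  68  71  72]
 [183 187 174 123 113  58  60 115  79  51  53  53  51  51  51  47  48  62
   98  70  72  69]
 [189 192 169 114  96  54  62 123  77  53  50  53  49  50  50  49  49 102
  180 144  86  71]
 [187 159 120 111 111  57  66 119  71  51  55  50  52  49  50  47  49 122
  191 191 170  88]]
```

```bash
python3 - <<'E'
from h import *
s=cap('side')
for a in(59,105,128,151):
    r=np.radians(a); d=np.array([-np.sin(r),-np.cos(r)])
    print(a,[np.round(proj(s,(.5395+R*d[0],-.195+R*d[1],.182)),1).tolist() for R in(.004,.025)])
E
```

```text
59 [[355.0, 230.8], [349.2, 234.8]]
105 [[354.2, 230.0], [344.1, 230.2]]
128 [[354.2, 229.6], [344.4, 227.8]]
151 [[354.5, 229.3], [346.5, 225.7]]
```

The side view matches setting 5 (predicted slope 0.18, observed 0.23; settings 4 and 6 give 0 and 0.45). Next, squeeze the trigger.

Call:
{"op": "servo_tool", "data": {
  "plan": [
    [0,[0,0,15],0],
    [0,[0,0,30],0],
    [0,[0,0,42],0],
    [0,[0,0,50],0],
    [0,[0,0,54],0],
    [0,[0,0,57],0],
    [0,[0,0,60],0],
    [0,[0,0,62],0],
    [0,[0,0,62],0],
    [0,[0,0,62],0]
  ]
}}

```text
time: 40.5
tcp_pos: [0.5276, -0.3331, 0.1109]
tcp_rot: [[-0.999, 0.048, 0.001], [0.048, 0.999, -0.001], [-0.001, -0.0, -1.0]]
ft_force: [-1.4, 0.4, 2.7]
grip_width: -0.0001
finger_force: 1.6
```

Call:
{"op": "servo_tool", "data": {
  "plan": [
    [0,[0,0,2],0],
    [0,[0,0,4],0],
    [0,[0,0,5],0],
    [0,[0,0,6],0],
    [0,[0,0,7],0],
    [0,[0,0,8],0],
    [0,[0,0,8],0],
    [0,[0,0,8],0],
    [0,[0,0,8],0],
    [0,[0,0,8],0]
  ]
}}

```text
time: 41.75
tcp_pos: [0.5276, -0.3332, 0.1051]
tcp_rot: [[-0.999, 0.047, 0.001], [0.047, 0.999, -0.001], [-0.002, -0.001, -1.0]]
ft_force: [-4.7, 4.7, 14.2]
grip_width: 0.0001
finger_force: 7.1
```

The trigger is on its stop (14 N). Now press the button towards +x.

Call:
{"op": "servo_tool", "data": {
  "plan": [
    [0,[-2,0,0],0],
    [0,[-4,0,0],0],
    [0,[-6,0,0],0],
    [0,[-7,0,0],0],
    [0,[-8,0,0],0],
    [0,[-9,0,0],0],
    [0,[-10,0,0],0],
    [0,[-10,0,0],0],
    [0,[-10,0,0],0],
    [0,[-10,0,0],0]
  ]
}}

```text
time: 43.0
tcp_pos: [0.5348, -0.3347, 0.105]
tcp_rot: [[-0.999, 0.048, -0.005], [0.048, 0.999, -0.002], [0.004, -0.002, -1.0]]
ft_force: [-15.2, 2.7, 16.7]
grip_width: -0.0001
finger_force: 9.2
```

Call:
{"op": "servo_tool", "data": {
  "plan": [
    [0,[-1,0,0],0],
    [0,[-2,0,0],0],
    [0,[-3,0,0],0],
    [0,[-4,0,0],0],
    [0,[-4,0,0],0],
    [0,[-4,0,0],0],
    [0,[-4,0,0],0],
    [0,[-4,0,0],0],
    [0,[-4,0,0],0],
    [0,[-4,0,0],0]
  ]
}}

```text
time: 44.25
tcp_pos: [0.5384, -0.335, 0.105]
tcp_rot: [[-0.999, 0.048, -0.005], [0.048, 0.999, -0.002], [0.005, -0.003, -1.0]]
ft_force: [-14.9, 2.2, 17.4]
grip_width: 0.0001
finger_force: 9.7
```

Call:
{"op": "servo_tool", "data": {
  "plan": [
    [0,[-1,0,0],0],
    [0,[-2,0,0],0],
    [0,[-3,0,0],0],
    [0,[-4,0,0],0],
    [0,[-4,0,0],0],
    [0,[-4,0,0],0],
    [0,[-4,0,0],0],
    [0,[-4,0,0],0],
    [0,[-4,0,0],0],
    [0,[-4,0,0],0]
  ]
}}

```text
time: 45.5
tcp_pos: [0.5417, -0.3352, 0.105]
tcp_rot: [[-0.999, 0.049, -0.007], [0.049, 0.999, -0.002], [0.007, -0.002, -1.0]]
ft_force: [-18.2, 4.1, 18.1]
grip_width: 0.0002
finger_force: 11.0
```

Call:
{"op": "servo_tool", "data": {
  "plan": [
    [0,[-1,0,0],0],
    [0,[-2,0,0],0],
    [0,[-3,0,0],0],
    [0,[-3,0,0],0],
    [0,[-3,0,0],0],
    [0,[-3,0,0],0],
    [0,[-3,0,0],0],
    [0,[-3,0,0],0],
    [0,[-3,0,0],0],
    [0,[-3,0,0],0]
  ]
}}

```text
time: 46.75
tcp_pos: [0.5418, -0.3352, 0.105]
tcp_rot: [[-0.999, 0.049, -0.013], [0.049, 0.999, -0.001], [0.013, -0.001, -1.0]]
ft_force: [-29.6, 6.6, 23.3]
grip_width: -0.0001
finger_force: 16.2
```

Hard stop: x stays at 0.5418 and the force is rising. That is 8 mm past first contact, so the button is fully in. Now ease the trigger up while still pressing.

Call:
{"op": "servo_tool", "data": {
  "plan": [
    [0,[0,0,-2],0],
    [0,[0,0,-4],0],
    [0,[0,0,-6],0],
    [0,[0,0,-8],0],
    [0,[0,0,-10],0],
    [0,[0,0,-12],0],
    [0,[0,0,-14],0],
    [0,[0,0,-16],0],
    [0,[0,0,-16],0],
    [0,[0,0,-16],0]
  ]
}}

```text
time: 48.0
tcp_pos: [0.5418, -0.3332, 0.1116]
tcp_rot: [[-0.999, 0.05, -0.018], [0.05, 0.999, 0.006], [0.018, 0.005, -1.0]]
ft_force: [-15.5, -0.4, -8.2]
grip_width: -0.0002
finger_force: 7.4
```

Call:
{"op": "servo_tool", "data": {
  "plan": [
    [0,[0,0,-2],0],
    [0,[0,0,-4],0],
    [0,[0,0,-4],0],
    [0,[4,0,-4],0],
    [0,[10,0,-5],0],
    [0,[18,0,-8],0],
    [0,[24,0,-15],0],
    [0,[26,0,-40],0],
    [0,[26,0,-80],0],
    [0,[26,0,-120],0]
  ]
}}

```text
time: 49.25
tcp_pos: [0.5223, -0.3327, 0.2407]
tcp_rot: [[-0.999, 0.047, 0.002], [0.047, 0.999, -0.001], [-0.002, -0.001, -1.0]]
ft_force: [1.7, -0.2, 0.1]
grip_width: 0.0002
finger_force: 0.0
```

Call:
{"op": "servo_tool", "data": {
  "plan": [
    [0,[30,0,0],0],
    [0,[70,0,0],0],
    [0,[110,0,0],0],
    [0,[120,0,0],0],
    [0,[120,40,0],0],
    [0,[120,80,0],0],
    [0,[120,120,0],0],
    [0,[120,120,0],0],
    [0,[120,120,0],0],
    [0,[120,120,0],0]
  ]
}}

```text
time: 50.5
tcp_pos: [0.4083, -0.2078, 0.2384]
tcp_rot: [[-0.999, 0.049, -0.0], [0.049, 0.999, -0.0], [0.0, -0.0, -1.0]]
ft_force: [0.2, -0.9, -0.6]
grip_width: -0.0001
finger_force: 0.0
```

```bash
python3 - <<'E'
from h import *
st=arm.read_state();print(st['time'],st['tcp_pos'],st['ft_force'])
s=cap('side','side9.png');t=cap('top','top9.png')
o=cv2.imread('pics/side0.png')[:,:,::-1];o2=cv2.imread('pics/top0.png')[:,:,::-1]
for n in('side','top'):
  for k in('wax_tin_mid','former_0_fin','lock_face','trigger_top','tack_jar_mid','dye_bottle_mid'):
    print(n,k,[(np.round(x['pixel'],1).tolist(),round(x['confidence'],2)) for x in cams.spot_point(n,k)])
print('expected tin',proj(t,(.524,-.058,.048)),proj(s,(.524,-.058,.048)),'formers',[np.round(proj(c,p),1).tolist() for c in(s,t) for p in((.574,.04,.13),(.484,.044,.13))])
# button/trigger rows: compare old and new side image profiles
print('button side old/new');
for im in(o,s['img']): print(im.min(2)[280:304:2,376:404:2])
print('top'); 
for im in(o2,t['img']): print(im.min(2)[146:160:1,412:432:2])
E
```

```text
50.5 [ 0.40831641 -0.2077566   0.23836809] [ 0.22161543 -0.86461122 -0.60522972]
side wax_tin_mid [([324.9, 249.6], 0.85), ([375.9, 301.1], 0.45)]
side former_0_fin [([328.6, 196.2], 0.67)]
side lock_face [([395.3, 291.8], 0.54)]
side trigger_top [([378.2, 300.7], 0.86), ([296.2, 310.6], 0.63)]
side tack_jar_mid [([250.5, 213.0], 0.78)]
side dye_bottle_mid [([299.3, 309.7], 0.9)]
top wax_tin_mid []
top former_0_fin []
top lock_face []
top trigger_top []
top tack_jar_mid [([227.5, 221.6], 0.87)]
top dye_bottle_mid [([383.3, 217.2], 0.57)]
expected tin [312.40809374 173.04619789] [323.37097618 248.59897931] formers [[328.8, 200.1], [296.2, 204.2], [275.4, 147.3], [274.5, 181.0]]
button side old/new
[[189 189 184 179 165  80  75  74  80 118 148 154 153 153]
 [186 188 187 182 156  76  86 108 117  92 127 148 153 153]
 [177 181 177 171 136  74  96 128 133 120  98 134 152 154]
 [ 95  92  73  63  66  71  72 111 133 134 109 108 143 153]
 [ 54  54  53  52  50  57  65  77 121 136 134  98 118 146]
 [ 52  52  52  47  42  51  65  65  93 125 134 114  84 128]
 [ 51  53  53  49  44  50  64  65  76 10
[... 1393 characters left out ...]
  32  32  29  25  27]
 [ 14  11  14  23  26  24  25  28  24  27]
 [ 23  17  13  14  10  13  16  26  25  28]
 [ 28  23  20  23  24  23  20  28  28  27]
 [ 30  26  26  28  23  29  26  27  25  28]
 [ 24  26  22  26  21  28  24  29  28  30]]
[[49 52 50 51 52 53 56 57 57 57]
 [48 51 53 50 52 53 55 57 56 56]
 [47 50 52 53 51 53 55 58 57 58]
 [48 51 52 53 52 52 55 56 56 56]
 [46 50 51 53 53 53 56 57 58 57]
 [47 50 51 53 54 52 55 56 58 56]
 [52 48 52 53 52 53 55 58 55 57]
 [64 50 51 53 50 49 53 57 57 56]
 [64 47 51 51 46 28 40 54 57 59]
 [64 53 51 51 51 79 56 54 57 58]
 [64 63 48 51 70 69 59 50 57 59]
 [60 66 50 48 72 85 74 51 58 59]
 [52 67 56 45 63 98 64 56 59 60]
 [41 63 66 42 52 67 51 57 57 60]]
```

The button stays in and the trigger sits lower, so it's latched. I'll move the arm aside for a last check.

Call:
{"op": "servo_tool", "data": {
  "plan": [
    [0,[0,0,-40],0],
    [0,[0,60,-60],0],
    [0,[0,120,-60],0],
    [0,[0,180,-60],0],
    [0,[0,240,-60],0],
    [0,[0,300,-60],0],
    [0,[0,360,-60],0],
    [0,[0,420,-60],0],
    [0,[0,480,-60],0],
    [0,[0,520,-60],0]
  ]
}}

```text
time: 52.45
tcp_pos: [0.4325, 0.3148, 0.2976]
tcp_rot: [[-0.999, 0.046, -0.001], [0.046, 0.999, -0.001], [0.001, -0.001, -1.0]]
ft_force: [-0.1, 0.6, 0.3]
grip_width: -0.0001
finger_force: 0.0
```

```bash
python3 - <<'E'
from h import *
st=arm.read_state();print(st['time'],st['tcp_pos'])
s=cap('side');t=cap('top')
for n in('side','top'):
  for k in('wax_tin_mid','former_0_fin'):
    print(n,k,[(np.round(x['pixel'],1).tolist(),round(x['confidence'],2)) for x in cams.spot_point(n,k)])
o2=cv2.imread('pics/top0.png')[:,:,::-1]
def line(im):
    ax=np.array([.5395,-.195]);h=.03;N=300
    src=np.float32([proj(t,(ax[0]+dx,ax[1]+dy,.182)) for dx,dy in((h,h),(h,-h),(-h,-h),(-h,h))])
    w=cv2.warpPerspective(im,cv2.getPerspectiveTransform(src,np.float32([[0,0],[N,0],[N,N],[0,N]])),(N,N),flags=1)
    yy,xx=np.mgrid[:N,:N];k=((np.hypot(xx-150,yy-150)<110)&(w.min(2)>70)).astype(np.uint8)
    n,l,stt,cc=cv2.connectedComponentsWithStats(k);i=1+np.argmax(stt[1:,4]);ys,xs=np.where(l==i);p=np.c_[xs,ys];mu=p.mean(0)
    u=np.linalg.svd(p-mu,full_matrices=False)[2][0];u=u if u@(mu-150)>0 else -u
    return len(xs),mu-150,np.degrees(np.arctan2(u[1],u[0]))
print('old',line(o2),'new',line(t['img']))
for im in(o2,t['img']): print(im.min(2)[146:160:1,412:432:2])
E
```

```text
52.45 [0.43252516 0.31478282 0.29759389]
side wax_tin_mid [([322.2, 249.8], 0.88), ([293.6, 200.9], 0.15)]
side former_0_fin [([325.8, 198.7], 0.82)]
top wax_tin_mid [([310.1, 172.2], 0.74)]
top former_0_fin [([275.7, 148.4], 0.59)]
old (3443, array([35.46122568, 46.72291606]), np.float64(58.649677005586504)) new (4016, array([-29.52315737,  44.12848606]), np.float64(128.66459692143368))
[[114 115 117 120 121 121 123 122 124 124]
 [ 89  91  96  99 101 103 104 106 108 110]
 [ 53  55  54  57  62  65  64  65  64  65]
 [ 40  38  39  42  87  90  94  94  72  34]
 [ 38  37  38  42  99 103 105 107  81  38]
 [ 38  38  37  39 102 106 108 108  84  40]
 [ 38  36  37  37  88  91  96  98  73  38]
 [ 21  20  24  34  51  52  56  58  42  28]
 [ 12   9  15  32  31  32  32  29  25  27]
 [ 14  11  14  23  26  24  25  28  24  27]
 [ 23  17  13  14  10  13  16  26  25  28]
 [ 28  23  20  23  24  23  20  28  28  27]
 [ 30  26  26  28  23  29  26  27  25  28]
 [ 24  26  22  26  21  28  24  29  28  30]]
[[126 127 128 133 135 135 134 136 137 138]
 [ 98 101 105 111 112 116 117 118 119 122]
 [ 58  60  59  64  70  72  72  73  71  73]
 [ 43  43  43  44  94  99 100 103  82  45]
 [ 42  43  42  39  67  76  79  82  71  41]
 [ 44  42  41  38  38  42  43  46  47  43]
 [ 42  44  42  39  35  36  34  39  42  43]
 [ 31  29  36  36  35  33  41  41  42  43]
 [ 17  16  24  22  29  29  33  32  31  36]
 [ 27  28  25  26  28  29  28  32  30  27]
 [ 28  30  30  30  30  28  29  30  31  28]
 [ 30  31  25  33  29  32  28  30  29  32]
 [ 28  32  25  30  28  31  29  32  27  30]
 [ 30  32  23  30  28  29  28  32  27  33]]
```

```bash
python3 -c "
from h import *
print(job.finish_job())"
```

```text
the job is handed in; nothing more can be done
None
```

I handed the job in at about 52 s: both hanging formers and the wax tin stand on the plate, the sleeve is at 5, the trigger is locked on, and the arm is clear. The camera readings agree with this; the last check did not pick out the second former, which I last saw standing just before the sleeve was turned.

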